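# Shut the sunglasses case and turn its turnbutton across the lid

### The job

Put the sunglasses away safely: swing the lid of the light-wood case fully shut, then turn the steel turnbutton on the case's side until its bar lies squarely across the edge of the lid and keeps it from opening. Leave the compact, hairbrush and incense holder where they are, and let go of everything.

Things in the scene. Friction and masses are not known exactly. Their poses are not given: they have to be found in the camera images.
- case: Light-wood open box fixed to the shelf, 200 (x) x 160 (y) x 60 (z) mm, walls and floor 8 mm; origin at the centre of its underside. Its lid is hinged along the whole top of the +y wall; on the outside of the -y wall, at mid-length, stands a wooden block (32 x 36 mm, 72 mm high) that carries the turnbutton.
- lid (a joint): Lid angle, rad: 0 = fully shut, lying on the box; about 1.57 = upright; stops at 0 and 1.75. The lid is a frame 200 x 160 x 10 mm (bars 22 mm wide, around a clear window 3 mm thick), about 180 g. Its hinge is stiff (about 0.26 N m): the lid stays where it is left and must be pushed all the way down.
- lid_hinge (a point): Point on the hinge line at mid-length, on the underside of the lid, 60 mm above the shelf. The hinge line is the case's x axis; from here the lid reaches 160 mm toward the case's -y when shut.
- lid_edge (a point): Middle of the lid's free edge, on its outer (top) face; 160 mm from the hinge line and 70 mm above the shelf when shut. Its z axis is the lid's outward normal.
- button (a joint): Turnbutton angle about its vertical pivot, rad, positive counterclockwise seen from above: 0 = bar parallel to the lid's edge and clear of the lid; +1.57 or -1.57 = bar square across the lid's edge (either way round serves); stops at +1.8 and -1.8. Stays where it is left (friction about 0.04 N m). If the lid is not down the bar bumps against it.
- button_grip (a point): Centre of the turnbutton's thumb fin, on the pivot axis, 92 mm above the shelf; its x axis runs along the bar and fin. Pivot 98 mm from the case's centre toward -y, 18 mm outside the shut lid's edge. Steel bar 72 x 14 x 6 mm (underside 73 mm above the shelf, 3 mm above the shut lid); on it an upright fin 44 mm long, 9 mm thick, 26 mm high, its top 105 mm above the shelf.
- sunglasses: Folded tortoiseshell sunglasses, about 140 x 34 x 40 mm, loose in the case; origin at the centre of the underside, x along their length. They need no handling.
- compact: Bystander: round chrome compact, 74 mm across, 18 mm high; origin under its centre.
- hairbrush: Bystander: bamboo hairbrush, 224 mm long (x, oval head toward +x), 62 mm wide, 26 mm high; origin under its middle.
- incense_holder: Bystander: black ceramic incense holder, a shallow trough 110 x 38 mm with a stub 28 mm high; origin under its centre.

How it is judged:
By the outcome, as a careful person would: the job done as asked, in the order asked, and still so for the second after the job is handed in, with the robot touching nothing.
It also fails if it takes over 48 s, if anything falls off the work surface, if the arm or the gripper's body presses on something with over 40 N, if the wrist force passes 120 N, or if a joint passes its speed limit or range.

### The arm

A 6-joint arm with a two-finger parallel gripper is mounted at the origin on the work surface. World frame = base frame: x ahead of the robot, y to its left, z up, the work surface at z = 0. Lengths are in m, angles in rad, forces in N, time in s.
With the tool pointing down it reaches from about 0.35 to 0.85 m from the base axis. Payload 8.1 kg.
Tool frame: the origin (TCP) lies at the very end of the fingers, on their centre line; the grasp point (between the pads) lies 19 mm behind it; z points along the fingers, y is the line along which they close (so a half turn about z gives the same grasp; the last joint's range is limited). The gripper opens to 93 mm and grips with 3 to 60 N. Pads are 15 mm wide; open, the fingers measure 128 mm over their backs; the gripper's body (75 mm by 188 mm) begins 65 mm behind the grasp point.
Start: joints at [1.209, 0.13, 1.488, -0, 1.523, -0.085], TCP at [0.164, 0.577, 0.219] pointing down, gripper open.
Joint ranges: [-2.96, 2.96], [-0.89, 2.26], [0.02, 2.5], [-1.34, 4.48], [0, 2.73], [-2.66, 2.66]. Speed limits (rad/s): [2.39, 2.39, 2.79, 3.14, 3.14, 3.14].

### API

Orientations are given as a rotation vector (axis times angle).
In Python, from plant import robot, imaging gives the robot as it stands.
- The arm moves only by the tool jog_arm, never from a script. Its argument "rows" is a list of rows, each a list of 2 entries, a list of its own where there are three numbers: the shift along the tool's x, y, z each as a share of 0.2 m, from -1 to 1, then the turn, a rotation vector about the tool's x, y, z each as a share of pi/2 rad, from -1 to 1. A call has 1 to 5 rows; each row is the pose to reach, as a shift and turn from the pose commanded when the call began, along the tool's axes at that moment; what a row does not reach only later rows make up. A row lasts 1/10 s, in which the tool goes at most 50 mm and 8.59 degrees, less where a joint would pass 70% of its speed; a pose out of reach is approached as far as the arm can. A call with a number of a shift or a turn outside -1 to 1 is refused whole. A call with a gripper value outside its range is refused whole. "hand" is the closure, from -1 (fully open) to 1 (shut), set as the call begins (left out, the last holds). The fingers move at their own pace and stop on an object; "squeeze" is the grip in N (left out, the last holds). Time passes only in rows, so rows that repeat a pose let the fingers close. It gives the time, the measured TCP pose, the force, the opening and the grip force at its end, in the units of the state.
- robot.read_state(): the state, without advancing time (a new reading comes with each control period).
- imaging.read_camera(name): name is "scene" or "top"; returns a dict with "frame" (384x512x3 uint8, red, green, blue), "vertical_fov" (degrees; the focal length in pixels is half the picture's height over the tangent of half this angle, whatever the lens; pixels are square), "cx", "cy" (the principal point, pixels), "k1" (the pictures are not rectified: a ray, as slopes to the right and down, at radius r is drawn at 1 + k1 r^2 times it, then the intrinsics apply), "R" (3x3) and "t" (3): a world point X has camera coordinates R X + t. Camera axes: x right, y down, z forward; pixel columns grow to the right and rows downward; lengths in m; the calibration is good to about 2 mm. A picture is of the moment at which its call begins. There is no depth.
- robot.close_job(): hands the job in; it is judged then, once.
The state is a dict: "t": time; "q": joint angles; "dq": joint speeds; "joint_torque": joint torques, N m; "tool_pos": TCP position; "orientation": TCP orientation; "force": force on the tool from outside, world axes, zero at the start; "wrist_torque": the same for the moment, N m; "opening": finger opening in m; "gripper_force": force on a finger pad.
Only numpy, scipy, OpenCV 4.12 (cv2) and the standard library are available. Lean on these libraries where they do the work, as an engineer would, in place of code of your own. Each camera call takes 0.05 s, during which the arm holds its last target. There are 200 camera calls.

## Working session

There is one attempt and no reset: what is moved stays moved. The work goes in short steps, Python scripts to look and compute and a tool call to move; the robot and the scene stay as the last step left them, time stands still between calls to the robot, and variables do not carry over. Pictures are saved under pics/ and viewed, at most 10 in all, crops included, and the job is handed in when it is done.

Besides the shell and the picture viewer there is one more tool, called after "Emit:" as name(argument=value, ...) on one line, values as JSON. jog_arm: Moves the arm, as the interface text tells. Its arguments: {"type":"object","properties":{"rows":{"type":"array"},"hand":{"type":"number"},"squeeze":{"type":"number"}},"required":["rows"]}

```bash
mkdir -p pics; cat > h.py <<'E'
import numpy as np, cv2
from plant import robot, imaging
def snap(n,fn):
    c=imaging.read_camera(n); cv2.imwrite('pics/'+fn,c['frame'][:,:,::-1])
    np.save('pics/%s.npy'%n,{k:c[k] for k in c if k!='frame'},allow_pickle=True); return c
def cam(n): return np.load('pics/%s.npy'%n,allow_pickle=True).item()
def K(c):
    f=192/np.tan(np.radians(c['vertical_fov'])/2); return np.array([[f,0,c['cx']],[0,f,c['cy']],[0,0,1.]]),np.array([c['k1'],0,0,0.])
def proj(c,X):
    k,d=K(c); return cv2.projectPoints(np.array(X,float).reshape(-1,1,3),cv2.Rodrigues(np.array(c['R']))[0],np.array(c['t'],float),k,d)[0][:,0]
def onz(c,uv,z):
    k,d=K(c); p=cv2.undistortPoints(np.array(uv,float).reshape(-1,1,2),k,d)[:,0]
    R=np.array(c['R']);o=-R.T@np.array(c['t']); r=np.c_[p,np.ones(len(p))]@R
    return o+r*((z-o[2])/r[:,2])[:,None]
E
python3 - <<'E'
from h import *
a=snap('scene','s1.png');b=snap('top','t1.png')
print(robot.read_state()); print({k:a[k] for k in a if k!='frame'},{k:b[k] for k in b if k!='frame'})
E
```

```text
{'t': 0.1, 'q': array([ 1.20860483e+00,  1.31110599e-01,  1.48916445e+00, -1.83475955e-05,
        1.52300096e+00, -8.53939994e-02]), 'dq': array([-0.00020246, -0.00240677, -0.00315145,  0.00198797,  0.00067694,
        0.00026928]), 'joint_torque': array([ 1.61170956e-03, -5.61342108e+01, -4.93096840e+01,  7.70211755e-02,
        2.92196427e-02, -4.10410462e-05]), 'tool_pos': array([0.16376442, 0.57668308, 0.2176807 ]), 'orientation': array([-4.33355190e-01, -3.11120011e+00,  2.58435743e-03]), 'force': array([-0.74873321,  0.15691081, -0.92984238]), 'wrist_torque': array([-0.0549969 , -0.01484054,  0.02715119]), 'gripper_force': 0.0, 'opening': 0.09311369731655268}
{'vertical_fov': 49.915550703143566, 'cx': 267.1776107102672, 'cy': 189.38671289374972, 'k1': -0.11833065574390017, 'R': array([[ 0.19888278,  0.97991181,  0.0147814 ],
       [ 0.72158562, -0.13621373, -0.67879305],
       [-0.6631439 ,  0.1456663 , -0.73418084]]), 't': array([-0.23107143, -0.30391387,  1.32261327])} {'vertical_fov': 44.33693563487976, 'cx': 253.61317923489668, 'cy': 193.730354336346, 'k1': -0.14257280017883606, 'R': array([[-0.01755584, -0.99984256,  0.0025789 ],
       [-0.98891047,  0.01698334, -0.14753866],
       [ 0.14747163, -0.00514046, -0.98905293]]), 't': array([0.15471201, 0.52440429, 0.99637847])}
```

View pics/s1.png

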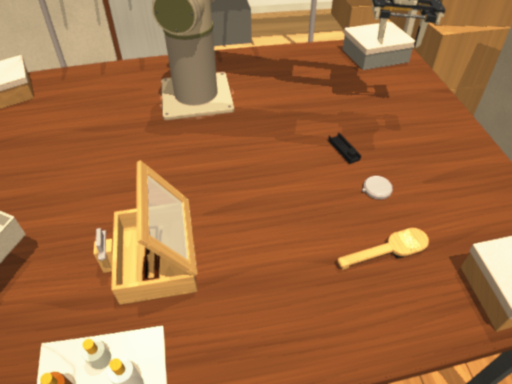

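View pics/t1.png

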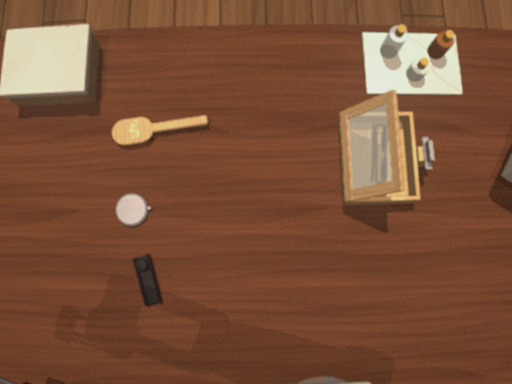

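The scene view shows the case around (150,250) with its lid leaning open, and the turnbutton at about (100,248). In the top view the case is at about (380,155) and the button at (428,153). The bystanders are far to the left. I'll enlarge both views to fit the pose.

```bash
python3 - <<'E'
from h import *
a=cv2.imread('pics/t1.png')[80:220,320:460];b=cv2.imread('pics/s1.png')[150:310,85:225]
o=np.zeros((460,800,3),np.uint8)
o[:400,:400]=cv2.resize(a,(400,400),interpolation=cv2.INTER_CUBIC);o[:457,400:]=cv2.resize(b,(400,457),interpolation=cv2.INTER_CUBIC)
cv2.imwrite('pics/c1.png',o)
E
```

```text
(no output)
```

View pics/c1.png

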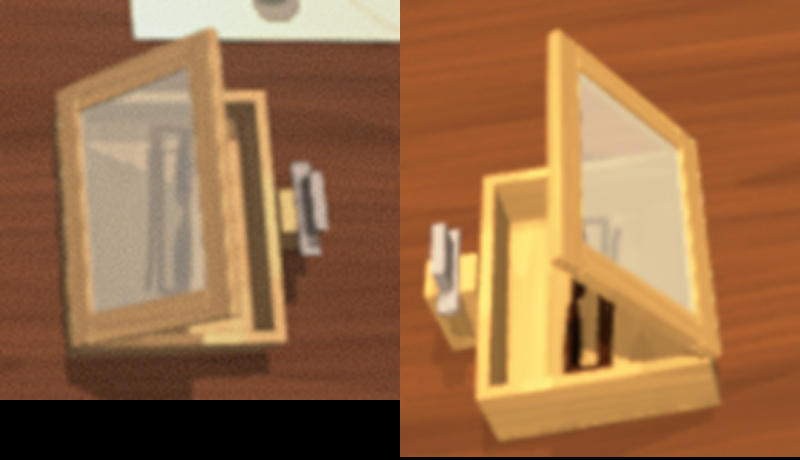

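```bash
cat > fit.py <<'E'
from h import *
from scipy.optimize import least_squares
T=cam('top');S=cam('scene')
def tp(p):return np.array(p)/2.857+[320,80]
def sp(p):return (np.array(p)-[400,0])/2.857+[85,150]
def case(p,X): 
    c,s=np.cos(p[2]),np.sin(p[2]);X=np.array(X,float).reshape(-1,3);return np.c_[p[0]+c*X[:,0]-s*X[:,1],p[1]+s*X[:,0]+c*X[:,1],X[:,2]]
def lid(p,X): # X lid coordinates: x, dist from hinge, thickness
    a=p[3];X=np.array(X,float).reshape(-1,3)
    return case(p,np.c_[X[:,0],.08-X[:,1]*np.cos(a)+X[:,2]*np.sin(a),.06+X[:,1]*np.sin(a)+X[:,2]*np.cos(a)])
cX=[[.1,-.08,.06],[-.1,-.08,.06]];lX=[[.1,.16,.005],[-.1,.16,.005]]
ct=tp([[266,92],[287,341]]);lt=tp([[213,30],[238,317]])
cX2=cX+[[.1,.08,0],[.1,-.08,0]];cs=sp([[479,400],[486,177],[719,402],[503,440]]);ls=sp([[566,264],[556,30]])
def res(p): return np.r_[(proj(T,case(p,cX))-ct).ravel(),(proj(T,lid(p,lX))-lt).ravel(),(proj(S,case(p,cX2))-cs).ravel(),(proj(S,lid(p,lX))-ls).ravel()]
if __name__=='__main__':
    g=onz(T,[[380,155]],.03)[0]
    r=least_squares(res,[g[0],g[1],0,1.2],loss='soft_l1');p=r.x;print(p);print(res(p).reshape(-1,2).round(1));np.save('p.npy',p)
    print('edge',lid(p,[[0,.16,.01],[.1,.16,.01],[-.1,.16,.01]]).round(3))
    print('pivot',case(p,[[0,-.098,.092]]).round(3))
    print('btn top proj',proj(T,case(p,[[0,-.098,.105],[0,-.098,.079]])).round(1), proj(S,case(p,[[0,-.098,.105]])).round(1))
    print('fin from top',onz(T,tp([[315,175],[324,228]]),.105).round(3),'bar',onz(T,tp([[300,163],[312,253]]),.079).round(3))
    print('fin scene',onz(S,sp([[438,225],[456,235],[448,310]]),.09).round(3))
E
python3 fit.py
```

```text
[ 0.60408327 -0.13626614  0.01633229  1.04365606]
[[-1.5 -0.6]
 [-0.7 -0.1]
 [-0.9 -1. ]
 [-0.5 -0.4]
 [-0.4 -0.7]
 [-0.6 -0.4]
 [ 0.9 -0. ]
 [-0.9 -0.2]
 [-3.6 -2.5]
 [-1.  -0. ]]
edge [[ 0.604 -0.128  0.203]
 [ 0.704 -0.126  0.203]
 [ 0.504 -0.13   0.203]]
pivot [[ 0.606 -0.234  0.092]]
btn top proj [[431.  149.7]
 [426.7 152.5]] [[ 98.5 236.1]]
fin from top [[ 0.624 -0.234  0.105]
 [ 0.584 -0.238  0.105]] bar [[ 0.641 -0.233  0.079]
 [ 0.57  -0.237  0.079]]
fin scene [[ 0.574 -0.241  0.09 ]
 [ 0.586 -0.227  0.09 ]
 [ 0.651 -0.229  0.09 ]]
```

```bash
cat > go.py <<'E'
import sys
from h import *
from scipy.spatial.transform import Rotation as Ro
def go(*targets):
    s=robot.read_state();R=Ro.from_rotvec(s['orientation'])
    print('t',round(s['t'],2),'pos',s['tool_pos'].round(4),'F',s['force'].round(1),'q',s['q'].round(2),'open',round(s['opening'],4))
    for x,y,z,phi in targets:
        yy=np.array([np.cos(phi),np.sin(phi),0]);zz=np.array([0,0,-1.]);T=Ro.from_matrix(np.c_[np.cross(yy,zz),yy,zz])
        print((R.inv().apply(np.array([x,y,z])-s['tool_pos'])/.2).round(3).tolist(),((R.inv()*T).as_rotvec()/(np.pi/2)).round(3).tolist())
if __name__=='__main__': go(*[eval(a) for a in sys.argv[1:]])
E
python3 go.py "(.28,.41,.26,1.0)" "(.38,.25,.26,.6)" "(.49,.1,.26,.25)" "(.604,-.05,.23,.0)"
```

```text
t 0.1 pos [0.1638 0.5767 0.2177] F [-0.7  0.2 -0.9] q [ 1.21  0.13  1.49 -0.    1.52 -0.09] open 0.0931
[-0.787, -0.643, -0.211] [-0.001, 0.0, 0.187]
[-1.486, -1.276, -0.21] [-0.001, 0.0, 0.442]
[-2.22, -1.847, -0.209] [-0.001, 0.0, 0.665]
[-2.974, -2.413, -0.058] [-0.001, 0.001, 0.824]
```

Emit:
jog_arm(rows=[[[-0.1,-0.08,-0.2],[0,0,0.08]],[[-0.3,-0.25,-0.2],[0,0,0.16]],[[-0.5,-0.4,-0.2],[0,0,0.24]],[[-0.7,-0.57,-0.2],[0,0,0.32]],[[-0.9,-0.73,-0.2],[0,0,0.4]]], hand=1, squeeze=20)

```text
t: 0.6
tool_pos: [0.2941, 0.3908, 0.2583]
orientation: [-1.38, -2.822, 0.001]
force: [1.7, 0.4, 0.0]
opening: 0.0576
gripper_force: 0.0
```

```bash
python3 go.py "(.604,-.05,.23,.0)"
```

```text
t 0.6 pos [0.2941 0.3908 0.2583] F [1.7 0.4 0. ] q [ 0.82 -0.19  1.73 -0.    1.6   0.16] open 0.0576
[-2.691, -0.13, 0.142] [-0.0, 0.0, 0.421]
```

Emit:
jog_arm(rows=[[[-0.2,-0.01,0],[0,0,0.08]],[[-0.4,-0.02,0],[0,0,0.16]],[[-0.6,-0.03,0],[0,0,0.24]],[[-0.8,-0.04,0],[0,0,0.32]],[[-1,-0.05,0],[0,0,0.4]]])

```text
t: 1.1
tool_pos: [0.4097, 0.2276, 0.2584]
orientation: [-2.185, -2.257, 0.0]
force: [-0.0, -0.4, -0.4]
opening: 0.0176
gripper_force: 0.0
```

```bash
python3 go.py "(.604,-.05,.23,.0)"
```

```text
t 1.1 pos [0.4097 0.2276 0.2584] F [-0.  -0.4 -0.4] q [ 0.4  -0.24  1.78  0.    1.61  0.37] open 0.0176
[-1.418, 0.926, 0.142] [-0.0, 0.0, 0.021]
```

Emit:
jog_arm(rows=[[[-0.2,0.13,0],[0,0,0.02]],[[-0.4,0.26,0],[0,0,0.02]],[[-0.6,0.39,0],[0,0,0.02]],[[-0.8,0.52,0],[0,0,0.02]],[[-1,0.66,0],[0,0,0.02]]])

```text
t: 1.6
tool_pos: [0.5492, 0.0323, 0.2583]
orientation: [-2.215, -2.228, 0.0]
force: [0.0, 1.6, 1.2]
opening: 0.0003
gripper_force: 0.0
```

```bash
python3 go.py "(.604,-.05,.22,.0)"
```

```text
t 1.6 pos [0.5492 0.0323 0.2583] F [0.  1.6 1.2] q [-0.03 -0.02  1.57  0.    1.59 -0.04] open 0.0003
[-0.413, 0.272, 0.191] [-0.0, -0.0, 0.004]
```

Emit:
jog_arm(rows=[[[-0.1,0.06,0.05],[0,0,0]],[[-0.2,0.13,0.1],[0,0,0]],[[-0.3,0.19,0.15],[0,0,0]],[[-0.38,0.25,0.18],[0,0,0]],[[-0.38,0.25,0.18],[0,0,0]]])

```text
t: 2.1
tool_pos: [0.5989, -0.0434, 0.2204]
orientation: [-2.216, -2.224, 0.004]
force: [-0.4, 0.2, -0.3]
opening: 0.0008
gripper_force: 0.0
```

```bash
cat > arc.py <<'E'
from go import *
p=np.load('p.npy');ts=[1.1,1.0,.85,.7,.55,.4,.25,.12,0,-.015]
P=[]
for a in ts:
    d=.14;P.append((.604,-.056-d*np.cos(a)+.01*np.sin(a)+.0075,.06+d*np.sin(a)+.01*np.cos(a),0))
    print(a,np.round(P[-1],3))
go(*P)
c=snap('top','t2.png');cv2.imwrite('pics/t2c.png',cv2.resize(c['frame'][60:240,300:480,::-1],(540,540),interpolation=cv2.INTER_CUBIC))
E
python3 arc.py
```

```text
1.1 [ 0.604 -0.103  0.189  0.   ]
1.0 [ 0.604 -0.116  0.183  0.   ]
0.85 [ 0.604 -0.133  0.172  0.   ]
0.7 [ 0.604 -0.149  0.158  0.   ]
0.55 [ 0.604 -0.163  0.142  0.   ]
0.4 [ 0.604 -0.174  0.124  0.   ]
0.25 [ 0.604 -0.182  0.104  0.   ]
0.12 [ 0.604 -0.186  0.087  0.   ]
0 [ 0.604 -0.188  0.07   0.   ]
-0.015 [ 0.604 -0.189  0.068  0.   ]
t 2.1 pos [ 0.5989 -0.0434  0.2204] F [-0.4  0.2 -0.3] q [-0.16  0.13  1.48 -0.    1.53 -0.16] open 0.0008
[-0.298, 0.025, 0.155] [-0.002, 0.0, 0.002]
[-0.362, 0.025, 0.186] [-0.002, 0.0, 0.002]
[-0.45, 0.025, 0.243] [-0.002, 0.0, 0.002]
[-0.529, 0.025, 0.313] [-0.002, 0.0, 0.002]
[-0.596, 0.025, 0.393] [-0.002, 0.0, 0.002]
[-0.651, 0.025, 0.483] [-0.002, 0.0, 0.002]
[-0.691, 0.025, 0.58] [-0.002, 0.0, 0.002]
[-0.714, 0.025, 0.668] [-0.002, 0.0, 0.002]
[-0.726, 0.025, 0.752] [-0.002, 0.0, 0.002]
[-0.726, 0.025, 0.762] [-0.002, 0.0, 0.002]
```

View pics/t2c.png

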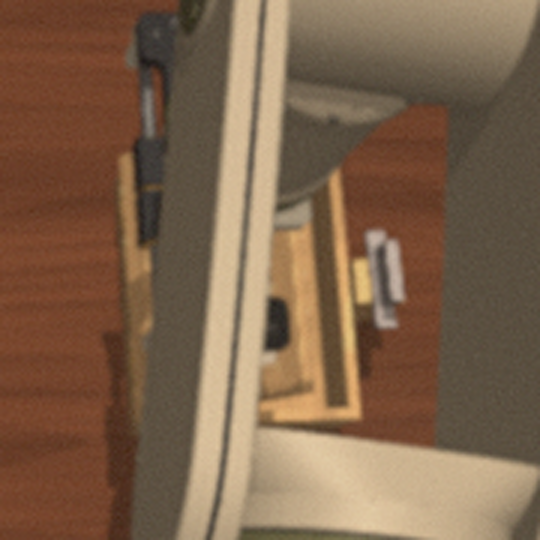

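The arm covers the lid in the top view, but the button at crop (385,278) is clear and hasn't moved. I'll start the push along the lid's arc.

Emit:
jog_arm(rows=[[[-0.15,0.02,0.08],[0,0,0]],[[-0.3,0.02,0.155],[0,0,0]],[[-0.36,0.02,0.185],[0,0,0]],[[-0.41,0.02,0.215],[0,0,0]],[[-0.45,0.02,0.245],[0,0,0]]])

```text
t: 2.65
tool_pos: [0.6037, -0.1311, 0.174]
orientation: [2.214, 2.228, 0.001]
force: [-1.1, 0.9, 0.8]
opening: 0.0004
gripper_force: 0.8
```

```bash
sed -i '/^c=snap/d' arc.py; python3 arc.py | tail -11
```

```text
t 2.65 pos [ 0.6037 -0.1311  0.174 ] F [-1.1  0.9  0.8] q [-0.3   0.2   1.49  0.    1.45 -0.3 ] open 0.0004
[0.14, 0.002, -0.076] [0.0, -0.0, 0.004]
[0.077, 0.002, -0.046] [0.0, -0.0, 0.004]
[-0.011, 0.001, 0.011] [0.0, -0.0, 0.004]
[-0.09, 0.001, 0.081] [0.0, -0.0, 0.004]
[-0.158, 0.0, 0.162] [0.0, -0.0, 0.004]
[-0.212, -0.0, 0.252] [0.0, -0.0, 0.004]
[-0.253, -0.0, 0.349] [0.0, -0.0, 0.004]
[-0.276, -0.001, 0.437] [0.0, -0.0, 0.004]
[-0.287, -0.001, 0.52] [0.0, -0.0, 0.004]
[-0.288, -0.001, 0.531] [0.0, -0.0, 0.004]
```

Emit:
jog_arm(rows=[[[-0.05,0,0.045],[0,0,0]],[[-0.09,0,0.08],[0,0,0]],[[-0.125,0,0.12],[0,0,0]],[[-0.16,0,0.16],[0,0,0]],[[-0.19,0,0.205],[0,0,0]]])

```text
t: 3.15
tool_pos: [0.604, -0.1699, 0.132]
orientation: [2.215, 2.228, 0.0]
force: [0.6, 0.8, 0.4]
opening: 0.0004
gripper_force: 0.7
```

```bash
python3 arc.py | tail -11;python3 - <<'E'
from h import *
c=snap('scene','s3.png');cv2.imwrite('pics/s3c.png',cv2.resize(c['frame'][110:310,60:260,::-1],(600,600),interpolation=cv2.INTER_CUBIC))
E
```

```text
t 3.15 pos [ 0.604  -0.1699  0.132 ] F [0.6 0.8 0.4] q [-0.36  0.26  1.51  0.    1.38 -0.36] open 0.0004
[0.334, 0.002, -0.287] [0.0, -0.0, 0.004]
[0.271, 0.002, -0.256] [0.0, -0.0, 0.004]
[0.182, 0.001, -0.199] [0.0, -0.0, 0.004]
[0.104, 0.001, -0.129] [0.0, -0.0, 0.004]
[0.036, 0.0, -0.049] [0.0, -0.0, 0.004]
[-0.019, -0.0, 0.041] [0.0, -0.0, 0.004]
[-0.059, -0.0, 0.138] [0.0, -0.0, 0.004]
[-0.082, -0.0, 0.226] [0.0, -0.0, 0.004]
[-0.093, -0.001, 0.31] [0.0, -0.0, 0.004]
[-0.094, -0.001, 0.32] [0.0, -0.0, 0.004]
```

View pics/s3c.png

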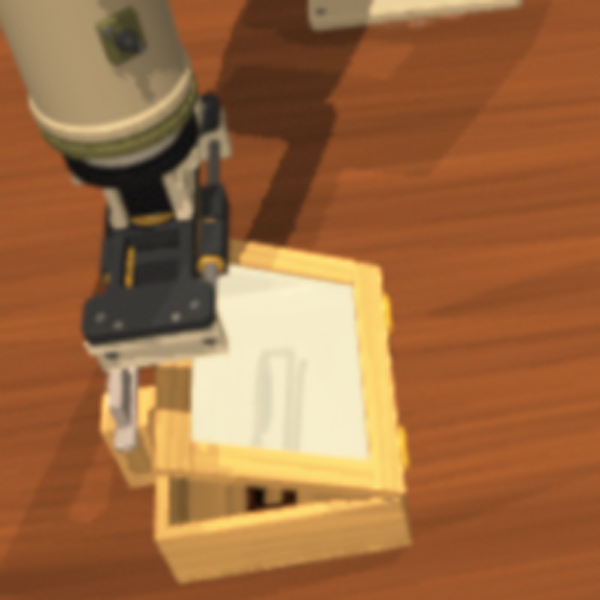

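The lid has swung down with the gripper: its free edge is near crop x≈160–190 and about half-way shut. Next I push it all the way down.

Emit:
jog_arm(rows=[[[-0.03,0,0.06],[0,0,0]],[[-0.055,0,0.13],[0,0,0]],[[-0.075,0,0.2],[0,0,0]],[[-0.085,0,0.26],[0,0,0]],[[-0.09,0,0.3],[0,0,0]]])

```text
t: 3.7
tool_pos: [0.603, -0.1872, 0.0705]
orientation: [-2.213, -2.226, 0.001]
force: [-0.9, 0.0, 1.2]
opening: 0.0005
gripper_force: 1.0
```

Emit:
jog_arm(rows=[[[0,0,0.01],[0,0,0]],[[0,0,0.02],[0,0,0]],[[0,0,0.02],[0,0,0]]])

```text
t: 4.0
tool_pos: [0.604, -0.1873, 0.0687]
orientation: [2.215, 2.228, 0.0]
force: [0.2, 0.5, -0.3]
opening: 0.0007
gripper_force: 0.0
```

```bash
python3 arc.py | tail -11|head -1
```

```text
t 4.0 pos [ 0.604  -0.1873  0.0687] F [ 0.2  0.5 -0.3] q [-0.38  0.33  1.54  0.    1.27 -0.39] open 0.0007
```

Emit:
jog_arm(rows=[[[0,0,0.005],[0,0,0]],[[0,0,0.01],[0,0,0]],[[0,0,0.01],[0,0,0]]])

```text
t: 4.3
tool_pos: [0.6043, -0.1874, 0.067]
orientation: [2.214, 2.228, 0.001]
force: [0.6, 1.0, 0.6]
opening: 0.0003
gripper_force: 0.4
```

The finger is straddling the recessed window, so I'll lift, shift onto the frame bar and press there.

Emit:
jog_arm(rows=[[[0,0,-0.07],[0,0,0]],[[-0.04,0,-0.07],[0,0,0]],[[-0.08,0,-0.07],[0,0,0]],[[-0.08,0,-0.03],[0,0,0]],[[-0.08,0,0.01],[0,0,0]]])

```text
t: 4.8
tool_pos: [0.6055, -0.2051, 0.0683]
orientation: [2.213, 2.224, 0.001]
force: [-30.9, 9.0, 74.8]
opening: 0.0005
gripper_force: 37.5
```

Emit:
jog_arm(rows=[[[0,0,0],[0,0,0]],[[0,0,0],[0,0,0]]])

```text
t: 5.0
tool_pos: [0.605, -0.2049, 0.0694]
orientation: [2.213, 2.225, -0.0]
force: [-14.9, 2.1, 35.0]
opening: 0.0007
gripper_force: 17.7
```

Emit:
jog_arm(rows=[[[0,0,-0.03],[0,0,0]],[[0,0,-0.2],[0,0,0]],[[0,0,-0.4],[0,0,0.06]],[[0.1,0,-0.55],[0,0,0.15]],[[0.1,0,-0.55],[0,0,0.24]]])

```text
t: 5.5
tool_pos: [0.6066, -0.1828, 0.1798]
orientation: [2.593, 1.764, 0.008]
force: [0.8, -0.2, 0.4]
opening: 0.0004
gripper_force: 0.0
```

Emit:
jog_arm(rows=[[[0.2,0.4,0],[0,0,0.09]],[[0.3,0.6,0],[0,0,0.18]],[[0.5,0.8,0],[0,0,0.27]],[[0.6,0.9,0],[0,0,0.36]],[[0.6,0.9,0],[0,0,0.45]]])

```text
t: 6.0
tool_pos: [0.8168, -0.1341, 0.1697]
orientation: [-3.045, -0.76, 0.005]
force: [-0.4, 0.8, -0.8]
opening: 0.0003
gripper_force: 0.0
```

```bash
python3 go.py "(.605,-.235,.2,-1.51)"; python3 - <<'E'
from h import *
a=snap('scene','s4.png')['frame'];b=snap('top','t4.png')['frame']
f=lambda i:cv2.resize(i[:,:,::-1],(400,400),interpolation=cv2.INTER_CUBIC)
cv2.imwrite('pics/c4.png',np.hstack([f(b[80:220,320:460]),f(a[190:310,85:205])]))
E
```

```text
t 6.0 pos [ 0.8168 -0.1341  0.1697] F [-0.4  0.8 -0.8] q [-0.23  0.83  0.67  0.    1.65  0.86] open 0.0003
[-1.172, -0.053, -0.149] [-0.002, 0.002, 0.273]
```

View pics/c4.png

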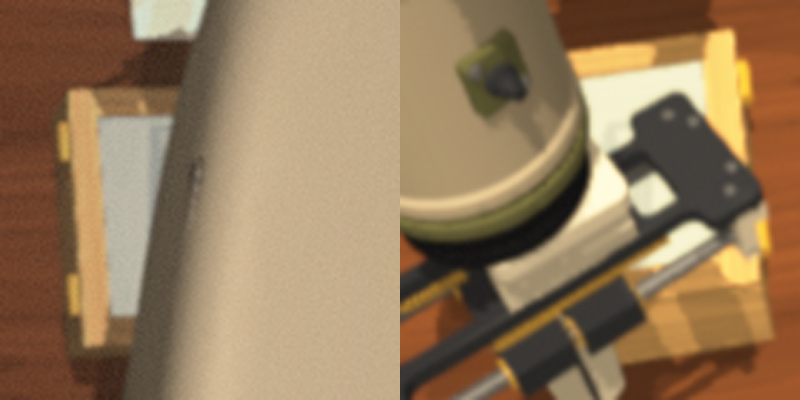

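The lid looks shut, but the arm hides the button. I'll swing aside for a clear look.

```bash
python3 go.py "(.65,.02,.22,-1.51)" "(.5,.13,.22,-1.51)"
```

```text
t 6.1 pos [ 0.816  -0.1346  0.1694] F [-0.8  0.2 -0.5] q [-0.23  0.82  0.68  0.    1.65  0.85] open 0.0005
[-0.368, -1.074, -0.248] [-0.002, 0.003, 0.274]
[-0.77, -1.913, -0.244] [-0.002, 0.003, 0.274]
```

Emit:
jog_arm(rows=[[[-0.07,-0.2,-0.1],[0,0,0.09]],[[-0.14,-0.4,-0.2],[0,0,0.18]],[[-0.22,-0.6,-0.25],[0,0,0.27]],[[-0.3,-0.8,-0.25],[0,0,0.27]],[[-0.37,-1,-0.25],[0,0,0.27]]])

```text
t: 6.6
tool_pos: [0.6531, 0.0044, 0.2247]
orientation: [3.139, 0.112, 0.001]
force: [1.2, -0.1, 0.3]
opening: 0.0003
gripper_force: 0.0
```

Emit:
jog_arm(rows=[[[-0.2,-0.12,0],[0,0,0]],[[-0.4,-0.24,0],[0,0,0]],[[-0.6,-0.36,0],[0,0,0]],[[-0.8,-0.5,0],[0,0,0]],[[-0.9,-0.7,0],[0,0,0]]], hand=0.2)

```text
t: 7.1
tool_pos: [0.4627, 0.1305, 0.2235]
orientation: [3.139, 0.11, -0.001]
force: [0.4, -0.0, -0.2]
opening: 0.0348
gripper_force: 0.0
```

```bash
python3 go.py "(.605,-.235,.2,-1.51)"; python3 - <<'E'
from h import *
a=snap('scene','s5.png')['frame'];b=snap('top','t5.png')['frame']
f=lambda i:cv2.resize(i[:,:,::-1],(400,400),interpolation=cv2.INTER_CUBIC)
cv2.imwrite('pics/c5.png',np.hstack([f(b[105:205,350:450]),f(a[200:300,85:185])]))
E
```

```text
t 7.1 pos [0.4627 0.1305 0.2235] F [ 0.4 -0.  -0.2] q [ 0.17 -0.2   1.8  -0.    1.54  1.67] open 0.0348
[0.582, 1.873, 0.118] [0.0, 0.001, 0.006]
```

View pics/c5.png

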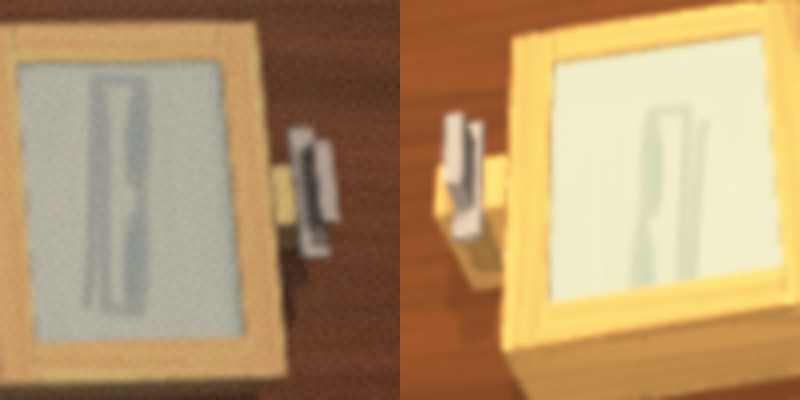

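The lid is flat shut (top crop corners (254,22) and (287,375)). The button is visible: the fin runs (322,140)–(333,221) and the bar (300,127)–(315,255).

```bash
python3 - <<'E'
from h import *
T=cam('top');S=cam('scene');t=lambda p:np.array(p)/4+[350,105];s=lambda p:(np.array(p)-[400,0])/4+[85,200]
a=lambda v:np.arctan2(v[1],v[0]).round(3)
for n,q in [('edge',onz(T,t([[287,375],[254,22]]),.07)),('fin',onz(T,t([[333,221],[322,140]]),.105)),('bar',onz(T,t([[315,255],[300,127]]),.079)),('Sedge',onz(S,s([[514,38],[504,350]]),.07)),('Sbar',onz(S,s([[477,121],[468,240]]),.079)),('Sfin',onz(S,s([[454,113],[456,186]]),.105))]:
    print(n,q.round(4).tolist(),'mid',q.mean(0).round(4),'ang',a(q[1]-q[0]))
E
```

```text
edge [[0.5051, -0.2187, 0.07], [0.7046, -0.2155, 0.07]] mid [ 0.6048 -0.2171  0.07  ] ang 0.016
fin [[0.5825, -0.2373, 0.105], [0.627, -0.235, 0.105]] mid [ 0.6048 -0.2361  0.105 ] ang 0.053
bar [[0.5694, -0.236, 0.079], [0.6413, -0.2334, 0.079]] mid [ 0.6053 -0.2347  0.079 ] ang 0.036
Sedge [[0.508, -0.2175, 0.07], [0.7072, -0.2143, 0.07]] mid [ 0.6076 -0.2159  0.07  ] ang 0.016
Sbar [[0.5711, -0.2319, 0.079], [0.6465, -0.2322, 0.079]] mid [ 0.6088 -0.2321  0.079 ] ang -0.004
Sfin [[0.5853, -0.2356, 0.105], [0.6319, -0.2316, 0.105]] mid [ 0.6086 -0.2336  0.105 ] ang 0.087
```

Emit:
jog_arm(rows=[[[0.06,0.2,0],[0,0,0]],[[0.12,0.4,0],[0,0,0]],[[0.18,0.6,0],[0,0,0]],[[0.24,0.8,0],[0,0,0]],[[0.3,1,0],[0,0,0]]])

```text
t: 7.7
tool_pos: [0.5394, -0.0665, 0.224]
orientation: [3.139, 0.111, 0.0]
force: [0.7, 0.6, 0.2]
opening: 0.0369
gripper_force: 0.0
```

Emit:
jog_arm(rows=[[[0.06,0.2,0.02],[0,0,0.01]],[[0.12,0.4,0.04],[0,0,0.01]],[[0.2,0.6,0.1],[0,0,0.01]],[[0.28,0.8,0.12],[0,0,0.01]],[[0.28,0.87,0.12],[0,0,0.01]]])

```text
t: 8.2
tool_pos: [0.6066, -0.238, 0.1977]
orientation: [-3.14, -0.082, 0.004]
force: [-1.2, 0.2, -0.9]
opening: 0.0373
gripper_force: 0.0
```

Emit:
jog_arm(rows=[[[0,0,0],[0,0,0]],[[0,0,0],[0,0,0]]])

```text
t: 8.4
tool_pos: [0.6069, -0.2334, 0.2006]
orientation: [-3.14, -0.084, 0.0]
force: [-0.5, -0.1, -0.2]
opening: 0.0369
gripper_force: 0.0
```

```bash
python3 go.py "(.606,-.2345,.083,-1.53)"
```

```text
t 8.4 pos [ 0.6069 -0.2334  0.2006] F [-0.5 -0.1 -0.2] q [-0.45  0.27  1.36  0.    1.51  1.07] open 0.0369
[-0.005, 0.005, 0.588] [-0.0, 0.0, 0.008]
```

Emit:
jog_arm(rows=[[[0,0.005,0.15],[0,0,0.008]],[[0,0.005,0.3],[0,0,0.008]],[[0,0.005,0.45],[0,0,0.008]],[[0,0.005,0.55],[0,0,0.008]],[[0,0.005,0.585],[0,0,0.008]]])

```text
t: 8.9
tool_pos: [0.6059, -0.232, 0.0814]
orientation: [-3.139, -0.067, 0.005]
force: [-0.7, -0.1, -0.6]
opening: 0.0373
gripper_force: 0.0
```

Emit:
jog_arm(rows=[[[0,0,0],[0,0,0]],[[0,0,0],[0,0,0]],[[0,0,0],[0,0,0]],[[0,0,0],[0,0,0]],[[0,0,0],[0,0,0]]], hand=1, squeeze=15)

```text
t: 9.4
tool_pos: [0.6088, -0.2365, 0.0856]
orientation: [3.138, 0.063, 0.005]
force: [1.5, -5.0, 2.4]
opening: 0.0088
gripper_force: 15.0
```

Emit:
jog_arm(rows=[[[0,0,0],[0,0,-0.06]],[[0,0,0],[0,0,-0.12]],[[0,0,0],[0,0,-0.18]],[[0,0,0],[0,0,-0.24]],[[0,0,0],[0,0,-0.3]]])

```text
t: 9.9
tool_pos: [0.6085, -0.2354, 0.0856]
orientation: [3.036, 0.8, 0.003]
force: [-1.4, -1.2, 4.4]
opening: 0.0087
gripper_force: 15.0
```

```bash
python3 go.py "(.606,-.2345,.083,0.016)"
```

```text
t 9.9 pos [ 0.6085 -0.2354  0.0856] F [-1.4 -1.2  4.4] q [-0.45  0.36  1.47 -0.    1.31  0.61] open 0.0087
[-0.009, -0.01, 0.013] [0.002, 0.0, -0.682]
```

Forces are small, so I'll keep turning.

Emit:
jog_arm(rows=[[[0,0,0],[0,0,-0.07]],[[0,0,0],[0,0,-0.14]],[[0,0,0],[0,0,-0.21]],[[0,0,0],[0,0,-0.28]],[[0,0,0],[0,0,-0.35]]])

```text
t: 10.4
tool_pos: [0.6076, -0.2344, 0.0856]
orientation: [-2.706, -1.596, -0.0]
force: [-7.8, 4.4, 10.3]
opening: 0.009
gripper_force: 15.0
```

Emit:
jog_arm(rows=[[[0,0,0],[0,0,-0.08]],[[0,0,0],[0,0,-0.16]],[[0,0,0],[0,0,-0.24]],[[0,0,0],[0,0,-0.32]],[[0,0,0],[0,0,-0.335]]])

```text
t: 10.9
tool_pos: [0.6063, -0.2342, 0.0856]
orientation: [-2.196, -2.243, 0.002]
force: [-13.5, 6.1, 13.9]
opening: 0.0087
gripper_force: 15.0
```

Emit:
jog_arm(rows=[[[0,0,0],[0,0,0]],[[0,0,0],[0,0,0]]])

```text
t: 11.1
tool_pos: [0.6063, -0.2341, 0.0855]
orientation: [-2.201, -2.238, 0.002]
force: [-13.3, 5.0, 14.4]
opening: 0.0091
gripper_force: 15.0
```

```bash
python3 go.py "(.606,-.2345,.083,0.016)"
```

```text
t 11.1 pos [ 0.6063 -0.2341  0.0855] F [-13.3   5.   14.4] q [-0.45  0.36  1.47 -0.    1.32 -0.46] open 0.0091
[-0.002, -0.002, 0.013] [-0.002, -0.001, 0.001]
```

Emit:
jog_arm(rows=[[[0,0,0],[0,0,0]],[[0,0,0],[0,0,0]],[[0,0,0],[0,0,0]],[[0,0,0],[0,0,0]]], hand=0.2)

```text
t: 11.5
tool_pos: [0.6078, -0.2347, 0.0837]
orientation: [2.202, 2.24, 0.0]
force: [-0.2, 0.6, -0.4]
opening: 0.0353
gripper_force: 0.0
```

Emit:
jog_arm(rows=[[[0,0,-0.1],[0,0,0]],[[0,0,-0.3],[0,0,0]],[[0,0,-0.5],[0,0,0]],[[0,0,-0.7],[0,0,0]],[[0.1,0,-0.75],[0,0,0]]])

```text
t: 12.0
tool_pos: [0.6094, -0.2172, 0.2401]
orientation: [2.199, 2.231, 0.004]
force: [0.8, 0.3, 0.9]
opening: 0.0373
gripper_force: 0.0
```

Emit:
jog_arm(rows=[[[0.2,-0.1,0],[0,0,0]],[[0.4,-0.2,0],[0,0,0]],[[0.6,-0.3,0],[0,0,0]],[[0.8,-0.4,0],[0,0,0]],[[1,-0.5,0],[0,0,0]]])

```text
t: 12.5
tool_pos: [0.5026, -0.0145, 0.2329]
orientation: [-2.202, -2.24, 0.0]
force: [0.7, 0.5, 0.3]
opening: 0.0375
gripper_force: 0.0
```

```bash
python3 go.py "(.43,.13,.22,0)"
```

```text
t 12.5 pos [ 0.5026 -0.0145  0.2329] F [0.7 0.5 0.3] q [-0.13 -0.14  1.73  0.    1.55 -0.15] open 0.0375
[0.729, -0.351, 0.065] [-0.0, -0.0, 0.011]
```

Emit:
jog_arm(rows=[[[0.2,-0.1,0],[0,0,0]],[[0.4,-0.2,0],[0,0,0]],[[0.6,-0.3,0],[0,0,0]],[[0.75,-0.35,0],[0,0,0]],[[0.75,-0.35,0],[0,0,0]]])

```text
t: 13.0
tool_pos: [0.4297, 0.1358, 0.2333]
orientation: [-2.197, -2.244, -0.001]
force: [0.2, 0.2, -1.1]
opening: 0.0371
gripper_force: 0.0
```

```bash
python3 - <<'E'
from h import *
a=snap('scene','s6.png')['frame'];b=snap('top','t6.png')['frame']
f=lambda i:cv2.resize(i[:,:,::-1],(400,400),interpolation=cv2.INTER_CUBIC)
cv2.imwrite('pics/c6.png',np.hstack([f(b[105:205,350:450]),f(a[200:300,85:185])]))
E
```

```text
(no output)
```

View pics/c6.png

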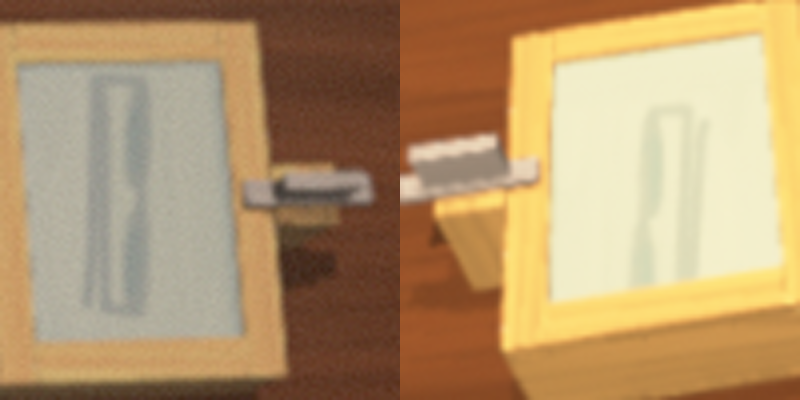

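The bar now lies across the lid's edge (top crop: tip at (245,194), fin top (285,183)–(368,180)). I'll check that it's square.

```bash
python3 - <<'E'
from h import *
T=cam('top');t=lambda p:np.array(p)/4+[350,105]
f=onz(T,t([[370,181],[286,183]]),.105);b=onz(T,t([[245,194]]),.079)[0]-[.606,-.2345,.079]
for v in (f[1]-f[0],b): print(v.round(4),np.arctan2(v[1],v[0]).round(3)-.016)
E
```

```text
[-0.0008  0.047   0.    ] 1.572
[-0.0023  0.0354 -0.    ] 1.6199999999999999
```

It's square across the edge within measurement error, so I'm handing the job in.

```bash
python3 -c "
from plant import robot
print(robot.close_job())"
```

```text
the job is handed in; nothing more can be done
None
```

The lid is fully shut, the turnbutton bar lies squarely across its edge, the gripper is open and clear of everything, the bystanders were not touched, and the job is handed in at about 13 s; pressing the lid home briefly read about 75 N at the wrist (limit 120 N).

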